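# Shut and lock the filter cover of a fume extractor

## Task

The filter cover of the fume extractor on the soldering bench stands ajar. Push it fully shut with the fingertips, and only then set a fingertip in the slot of its round fastener and turn that clockwise (seen from above) through its quarter turn, as far as it goes, so that the cover is locked. Do not grip or lift anything, do not open the cover wider, leave the jar, solder spool and sponge tray standing where they are, and finish clear of everything.

Things in the scene. Friction and masses are not known exactly. Their poses are not given: they have to be found in the camera images.
- extractor: Fume extractor, a grey metal box fixed to the bench, turned up to 20 degrees. Origin: on the bench under the middle of its filter housing, which is 260 deep (x -130 to 130) by 280 wide (y), rim 100 high (all mm); behind it (x 130 to 215) a hood 128 high. x points from the front edge (robot side) to the hood, y left, z up.
- cover (a joint): Opening angle of the filter cover, an aluminium plate 250 deep x 272 wide x 6 mm on a stiff hinge along y at x 125, z 100 mm of the extractor. 0 = shut, resting level on the housing, top face 106 mm above the bench; grows as the front edge rises (rad, stop 0.6). Stays where left. 1 to 8 N down near the front edge closes it.
- cover_front (a point): Middle of the cover's front edge, on its top face, 250 mm from the hinge; moves with the cover. Axes: x to the hinge, y left along the edge, z out of the top face. The top face is bare more than 60 mm left or right of the middle.
- slot (a point): Fastener centre, on its turning axis at the slot's floor: 4 mm above the cover's top face, 185 mm from the hinge, on the middle line. A grey disc 94 mm across with a straight slot right across it, 34 mm wide, 16 mm deep, black floor, upright walls. Axes turn with it: y along the slot, z out of the cover. A fingertip off-centre in the slot, swept in an arc about the axis, turns it.
- fastener (a joint): Turn of the fastener, rad, growing clockwise from above. 0 = open, slot parallel to the front edge; 1.571 = locked, at a hard stop, slot front to back, in line with the index marks. Starts at 0 to 0.25, stays where left, needs 0.12 N m (5 N at 25 mm). Turned while the cover is up, its tongue below fouls the catch in the front wall.
- jar_rim (a point): Bystander: centre of the mouth of an empty open glass jar, 72 mm across, 120 mm tall, standing beside the extractor. Not to be moved.
- spool: Bystander: a grey metal solder spool standing on end, 64 mm across, 54 mm tall, beside the extractor; origin under its centre. Not to be moved.
- sponge_tray: Bystander: a steel tray 70 x 62 x 17 mm with a yellow sponge and two wire loops 52 mm high, beside the extractor; origin under its centre. Not to be moved.
- collar (a point): Centre of the fixed steel collar round the fastener, level with its top and the disc's top, 20 mm above the cover's top face: inside 96, outside 112 mm across. Two dark index marks on it, front and rear. It closes the slot's ends. Axes as for cover_front; moves with the cover.

How it is judged:
By the outcome, as a careful person would: the job done as asked, in the order asked, and still so for the second after the job is handed in, with the robot touching nothing.
It also fails if it takes over 45 s, if anything falls off the work surface, if the arm or the gripper's body presses on something with over 40 N, if the wrist force passes 120 N, or if a joint passes its speed limit or range.

## Robot

A 6-joint arm with a two-finger parallel gripper is mounted at the origin on the work surface. World frame = base frame: x ahead of the robot, y to its left, z up, the work surface at z = 0. Lengths are in mm, angles in rad, forces in N, time in s.
With the tool pointing down it reaches from about 275 to 750 mm from the base axis. Payload 10.2 kg.
Tool frame: the origin (TCP) lies midway between the tips of the shut fingers; the grasp point (between the pads) lies 19 mm behind it; z points along the fingers, y is the direction in which the jaws open and shut (so a half turn about z gives the same grasp; the last joint's range is limited). The gripper opens to 85 mm and grips with 20 to 120 N. Pads are 22 mm wide; open, the fingers measure 114 mm over their backs; the gripper's body (76 mm by 85 mm) begins 54 mm behind the grasp point. The pads swing forward as they close: fully open they stand 13 mm farther back than shut.
Start: joints at [-1.52, 0.313, 1.498, -0, 1.331, -0.223], TCP at [141.942, -505.454, 231.294] pointing down, gripper open.
Joint ranges: [-2.94, 2.94], [-0.97, 2.17], [0.19, 2.56], [-1.23, 4.37], [0.02, 3.11], [-2.88, 2.88]. Speed limits (rad/s): [2.39, 2.39, 3.01, 3.14, 3.14, 3.14].

## Interface

Orientations are given as a 3x3 rotation matrix whose columns are the frame's x, y, z axes.
In Python, from plant import sensors, viewer, finish_job gives the robot as it stands.
- The arm moves only by the tool servo_tool, never from a script. Its argument "moves" is a list of rows, each a list of 3 entries, a list of its own where there are three numbers: the closure, from 0 (fully open) to 1 (shut), then the shift along the tool's x, y, z in cm, then the turn about the tool's z in units of 8 degrees (1.0 is 8 degrees). In form: [[hand, [x, y, z], spin], ...]. A call has 1 to 12 rows; each row is the pose to reach, as a shift and turn from the pose measured when the call began, along the tool's axes at that moment; what a row does not reach only later rows make up. A row lasts 1/10 s, in which the tool goes at most 50 mm and 8.59 degrees, less where a joint would pass 70% of its speed; a pose out of reach is approached as far as the arm can. A call with a gripper value outside its range is refused whole. The fingers move at their own pace and stop on an object; "newtons" is the grip in N (left out, the last holds). Time passes only in rows, so rows that repeat a pose let the fingers close. It gives the time, the measured TCP pose, the force and the opening at its end, in the units of the state.
- sensors.read_state(): the state, without advancing time (a new reading comes with each control period).
- viewer.grab_frame(name): name is "scene" or "top" or "wrist"; returns a dict with "image" (384x512x3 uint8, red, green, blue), "fov_y" (degrees; the focal length in pixels is half the picture's height over the tangent of half this angle, whatever the lens; pixels are square), "cx", "cy" (the principal point, pixels), "camera_from_world" (4x4, takes a point from world to camera coordinates); the wrist camera has in their place "mount" (4x4, takes a point from camera to tool coordinates, whose origin is the TCP and whose axes are the flange's). Camera axes: x right, y up, looking along -z (the intrinsics and any distortion apply to the point x, -y, -z); pixel columns grow to the right and rows downward; lengths in mm; the calibration is good to about 2 mm. The wrist camera is an equidistant fisheye: a pixel r from the principal point sees the ray r / f radians off the axis. A picture is of the moment at which its call begins: read the wrist's pose just before it. There is no depth.
- finish_job(): hands the job in, once; it reports no verdict.
The state is a dict: "time_s": time; "joint_pos": joint angles; "joint_velocities": joint speeds; "joint_efforts": joint torques, N m; "tool_pos": TCP position; "ee_rot": TCP orientation; "force": force on the tool from outside, world axes, zero at the start; "torque": the same for the moment, N m; "grip_width": finger opening in mm.
Only numpy, scipy, OpenCV 4.12 (cv2) and the standard library are available. Lean on these libraries where they do the work, as an engineer would, in place of code of your own. Each camera call takes 0.05 s, during which the arm holds its last target.

## Working session

There is one attempt and no reset: what is moved stays moved. The work goes in short steps, Python scripts to look and compute and a tool call to move; the robot and the scene stay as the last step left them, time stands still between calls to the robot, and variables do not carry over. Pictures are saved under pics/ and viewed, and the job is handed in when it is done.

Besides the shell and the picture viewer there is one more tool, called after ">>>" as a command line: name --argument value ..., lists and objects as JSON in quotes. servo_tool: Moves the arm, as the interface text tells. Its arguments: {"type":"object","properties":{"moves":{"type":"array","items":{"type":"array"}},"newtons":{"type":"number"}},"required":["moves"]}

```bash
mkdir -p pics; cat > h.py <<'E'
import numpy as np, cv2
from plant import sensors, viewer, finish_job
def snap(n,f):
    d=viewer.grab_frame(n); cv2.imwrite('pics/'+f,d['image'][:,:,::-1]); return d
E
python3 - <<'E'
from h import *
import pickle
s=sensors.read_state(); print(s)
o={}
for n in ['scene','top','wrist']:
    d=snap(n,n+'0.png'); o[n]=d
    print(n,{k:v for k,v in d.items() if k!='image'})
pickle.dump((s,o),open('o0.pkl','wb'))
E
```

```text
{'time_s': 0.0, 'joint_pos': array([-1.52038196e+00,  3.13437932e-01,  1.49843978e+00,  4.77289714e-06,
        1.33097328e+00, -2.23408745e-01]), 'joint_velocities': array([ 0.0004052 ,  0.00026017, -0.00110114,  0.00123795,  0.00203405,
       -0.00224412]), 'joint_efforts': array([-2.12310524e-04, -4.12257314e+01, -2.59748679e+01, -1.93530518e-04,
        4.11562229e-03, -1.02980898e-06]), 'tool_pos': array([ 141.93943823, -505.18735312,  230.74022742]), 'ee_rot': array([[ 9.62744426e-01,  2.70412956e-01, -5.87811184e-05],
       [ 2.70412814e-01, -9.62743647e-01,  1.25697436e-03],
       [ 2.83311004e-04, -1.22604022e-03, -9.99999208e-01]]), 'force': array([0.49823721, 0.30433479, 0.25882984]), 'torque': array([0.00195244, 0.04200518, 0.00671393]), 'grip_width': 85.46877304740033}
scene {'fov_y': 49.86093786946127, 'cx': 255.07319555713343, 'cy': 194.62449246222386, 'camera_from_world': array([[ 2.42853917e-01,  9.70035897e-01, -7.23423122e-03,
        -1.85666192e+02],
       [-6.11965146e-01,  1.58986673e-01,  7.74739890e-01,
         2.69529837e+02],
       [ 7.52675651e-01, -
[... 330 characters left out ...]
e+01],
       [ 9.84971139e-01, -2.14256038e-02,  1.71384943e-01,
        -5.80853398e+02],
       [-1.71921269e-01, -2.63613591e-02,  9.84757917e-01,
        -8.43067680e+02],
       [ 0.00000000e+00,  0.00000000e+00,  0.00000000e+00,
         1.00000000e+00]])}
wrist {'fov_y': 65.70646984690485, 'cx': 256.29681456159256, 'cy': 190.0394872808684, 'mount': array([[ 2.72930374e-04,  9.52181564e-01,  3.05532641e-01,
         7.83681389e+01],
       [ 9.99999961e-01, -2.78036636e-04, -2.68023890e-05,
         1.38423518e-02],
       [ 5.94285269e-05,  3.05532636e-01, -9.52181603e-01,
        -1.42904700e+02],
       [ 0.00000000e+00,  0.00000000e+00,  0.00000000e+00,
         1.00000000e+00]])}
```

View pics/scene0.png

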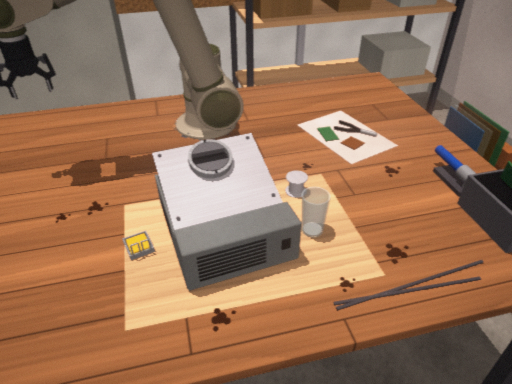

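View pics/top0.png

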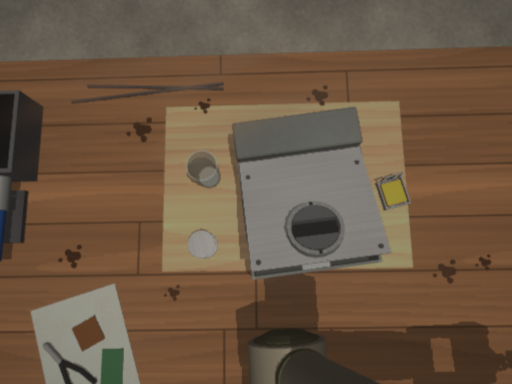

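View pics/wrist0.png

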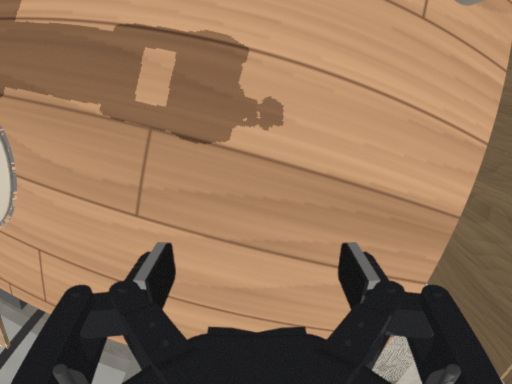

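```bash
python3 - <<'E'
import cv2
a=cv2.imread('pics/top0.png')[100:290,170:420]; cv2.imwrite('pics/t0z.png',cv2.resize(a,None,fx=3.1,fy=3.1,interpolation=cv2.INTER_CUBIC))
a=cv2.imread('pics/scene0.png')[125:285,110:340]; cv2.imwrite('pics/s0z.png',cv2.resize(a,None,fx=3.4,fy=3.4,interpolation=cv2.INTER_CUBIC))
E
```

```text
(no output)
```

View pics/t0z.png

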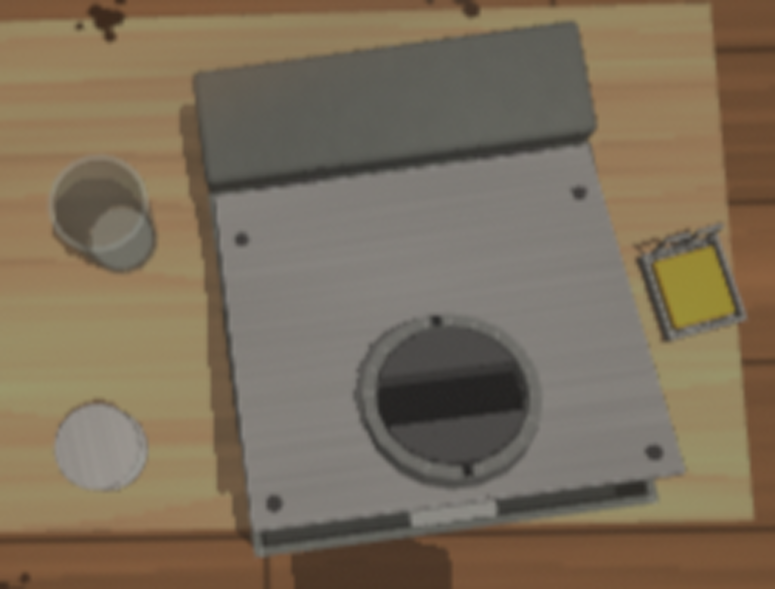

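View pics/s0z.png

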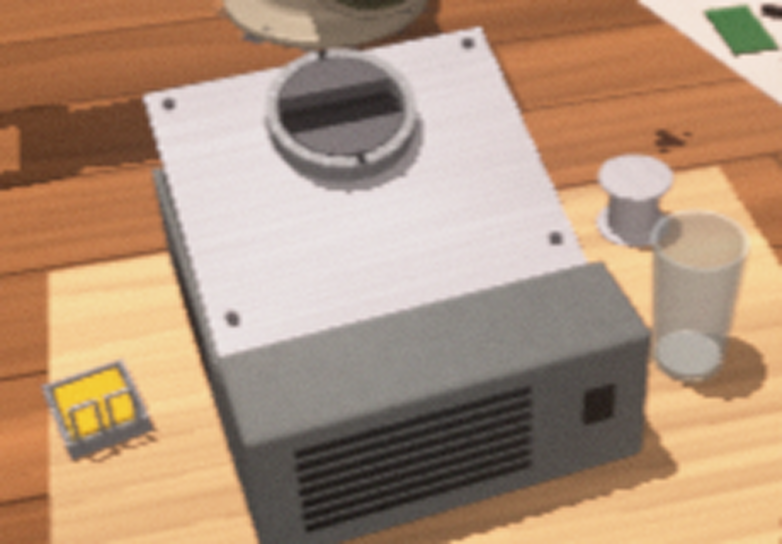

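```bash
cat >> h.py <<'E'
import pickle
from scipy.optimize import least_squares
def proj(d,P):
    P=np.atleast_2d(P); C=d['camera_from_world']; c=P@C[:3,:3].T+C[:3,3]
    f=192/np.tan(np.radians(d['fov_y']/2))
    return np.c_[d['cx']+f*c[:,0]/-c[:,2], d['cy']+f*-c[:,1]/-c[:,2]]
def ext(p,P):  # extractor->world
    c,s=np.cos(p[2]),np.sin(p[2]); return np.atleast_2d(P)@np.array([[c,-s,0],[s,c,0],[0,0,1]]).T+[p[0],p[1],0]
def cov(p,l,y,h): # l from hinge, y, h above cover bottom
    a=p[3]; return ext(p,[125-l*np.cos(a)+h*np.sin(a), y, 100+l*np.sin(a)+h*np.cos(a)])[0]
E
cat > fit0.py <<'E'
from h import *
s,o=pickle.load(open('o0.pkl','rb'))
T=lambda u,v:((u+.5)/3.1-.5+170,(v+.5)/3.1-.5+100)
S=lambda u,v:((u+.5)/3.4-.5+110,(v+.5)/3.4-.5+125)
F=[('top','e',(215,140,128),T(195,73)),('top','e',(215,-140,128),T(577,22)),
('top','e',(130,140,128),T(211,185)),('top','e',(130,-140,128),T(595,132)),
('top','c',(250,-136,6),T(685,474)),('top','c',(250,136,6),T(257,533)),
('top','c',(185,0,26),T(449,400)),('top','c',(133,0,26),T(436,321)),('top','c',(237,0,26),T(468,470)),
('scene','c',(250,-136,6),S(145,95)),('scene','c',(250,136,6),S(483,28)),('scene','c',(185,0,26),S(341,107)),
('scene','c',(237,0,26),S(323,54)),('scene','c',(133,0,26),S(362,159)),
('scene','e',(215,-140,128),S(250,445)),('scene','e',(215,140,128),S(648,338)),('scene','e',(130,-140,128),S(220,357)),('scene','e',(130,140,128),S(602,263)),
('top','e',(-130,-140,100),T(656,495)),('top','e',(-130,140,100),T(256,553))]
def res(p):
    r=[]
    for n,k,q,px in F:
        W=ext(p,q)[0] if k=='e' else cov(p,*q)
        r.append(proj(o[n],W)[0]-px)
    return np.array(r)
best=least_squares(lambda p:res(p).ravel(),[500,-60,0.1,0.3],loss='soft_l1')
p=best.x; print(p,np.degrees(p[2:]))
for f,r in zip(F,res(p)): print(f[:3],r.round(1))
print('slot',cov(p,185,0,10),'front',cov(p,250,0,6),[cov(p,250,y,6) for y in(-100,100)])
p0=p.copy();p0[3]=0
print('shut slot',cov(p0,185,0,10),'front',[cov(p0,250,y,6) for y in(-100,0,100)])
np.save('p.npy',p)
E
python3 fit0.py
```

```text
[ 5.38785253e+02 -4.45529749e+01  1.16533999e-01  3.08728344e-01] [ 6.67690633 17.68883112]
('top', 'e', (215, 140, 128)) [-1.8 -1. ]
('top', 'e', (215, -140, 128)) [ 0.4 -1.9]
('top', 'e', (130, 140, 128)) [-2.2 -0.3]
('top', 'e', (130, -140, 128)) [ 1.6 -0.8]
('top', 'c', (250, -136, 6)) [ 0.2 -0.2]
('top', 'c', (250, 136, 6)) [-1.8 -0.3]
('top', 'c', (185, 0, 26)) [ 0.6 -1.8]
('top', 'c', (133, 0, 26)) [-0.1  0.2]
('top', 'c', (237, 0, 26)) [-0.4  0.8]
('scene', 'c', (250, -136, 6)) [-0.4  0.2]
('scene', 'c', (250, 136, 6)) [-0.8 -0. ]
('scene', 'c', (185, 0, 26)) [ 0.1 -0.1]
('scene', 'c', (237, 0, 26)) [-0.2  0.5]
('scene', 'c', (133, 0, 26)) [-0.1  0.3]
('scene', 'e', (215, -140, 128)) [-1.9 -0. ]
('scene', 'e', (215, 140, 128)) [ 2.5 -1.8]
('scene', 'e', (130, -140, 128)) [-1.6 -0.6]
('scene', 'e', (130, 140, 128)) [ 0.6 -2.1]
('top', 'e', (-130, -140, 100)) [0.9 2.5]
('top', 'e', (-130, 140, 100)) [-0.6  1.5]
slot [490.89740403 -50.1589371  165.7389669 ] front [428.18342349 -57.50051147 181.67816168] [array([ 439.81046546, -156.8222709 ,  181.67816168]), array([416.55638152,  41.82124795, 181.67816168])]
shut slot [479.19219708 -51.5292001  110.        ] front [array([ 426.26009543, -158.40853681,  106.        ]), array([414.63305346, -59.08677738, 106.        ]), array([403.00601149,  40.23498204, 106.        ])]
```

```bash
cat >> h.py <<'E'
def todo(W,yaw=None):
    s=sensors.read_state(); R=s['ee_rot']; d=R.T@(np.array(W)-s['tool_pos'])/10
    cur=np.arctan2(R[1,0],R[0,0]); print('shift cm',d.round(2),'cur xyaw',np.degrees(cur).round(2))
    if yaw is not None: print('spin units',((cur-yaw+np.pi)%(2*np.pi)-np.pi)/np.radians(8))
E
python3 - <<'E'
from h import *
p=np.load('p.npy');p[3]=0
W=cov(p,222,-95,6);print(W); W[2]=230; todo(W,p[2]+np.pi)
s,o=pickle.load(open('o0.pkl','rb'))
# spool/jar/tray rough positions
f=lambda px,z:least_squares(lambda q:proj(o['top'],[q[0],q[1],z])[0]-px,[500,0]).x
T=lambda u,v:((u+.5)/3.1-.5+170,(v+.5)/3.1-.5+100)
print('jar',f(T(98,204),120),'spool',f(T(101,446),54),'tray',f(T(690,290),17))
E
```

```text
[ 453.48883597 -150.18687708  106.        ]
shift cm [ 39.6  -25.76   0.12] cur xyaw 15.69
spin units -21.37385050060226
jar [641.12603662 185.74097673] spool [473.98211821 193.40623384] tray [ 588.07398256 -259.18788152]
```

>>> servo_tool --moves '[[1,[3.3,-2.1,0],-1],[1,[6.6,-4.3,0],-2],[1,[9.9,-6.4,0],-3],[1,[13.2,-8.6,0],-4],[1,[16.5,-10.7,0],-5],[1,[19.8,-12.9,0],-6],[1,[23.1,-15,0],-7],[1,[26.4,-17.2,0],-8],[1,[29.7,-19.3,0],-9],[1,[33,-21.5,0],-10],[1,[36.3,-23.6,0],-11],[1,[39.6,-25.8,0],-12]]' --newtons 40

```text
time_s: 1.35
tool_pos: [454.2, -148.3, 231.1]
ee_rot: [[-0.375, 0.927, -0.0], [0.927, 0.375, 0.001], [0.001, 0.0, -1.0]]
force: [0.2, -0.7, -0.3]
grip_width: 0.3
```

>>> servo_tool --moves '[[1,[0,0,0],-1],[1,[0,0,0],-2],[1,[0,0,0],-3],[1,[0,0,0],-4],[1,[0,0,0],-5],[1,[0,0,0],-6],[1,[0,0,0],-7],[1,[0,0,0],-8],[1,[0,0,0],-9],[1,[0,0,0],-9]]'

```text
time_s: 2.35
tool_pos: [454.2, -148.3, 230.9]
ee_rot: [[-0.997, -0.071, -0.001], [-0.071, 0.997, 0.001], [0.0, 0.001, -1.0]]
force: [-0.8, 0.4, 0.2]
grip_width: -0.0
```

```bash
python3 - <<'E'
from h import *
p=np.load('p.npy');p[3]=0
W=cov(p,222,-95,6)
s=sensors.read_state();print(s['time_s'],s['tool_pos'],s['force'],s['grip_width'],s['joint_pos'],s['ee_rot'][:,2])
todo(W,p[2]+np.pi)
snap('wrist','w1.png');snap('scene','s1.png')
E
```

```text
2.35 [ 454.15483053 -148.29514026  230.94581989] [-0.77498443  0.37567456  0.15489937] -0.03148210618583583 [-5.61915759e-01  2.09356797e-01  1.63347449e+00  7.51310637e-04
  1.29987892e+00 -2.20425890e+00] [-5.59947235e-04  1.20799843e-03 -9.99999114e-01]
shift cm [ 0.07 -0.2  12.49] cur xyaw -175.91
spin units -0.3236377819205115
```

>>> servo_tool --moves '[[1,[0,-0.2,1.5],-0.3],[1,[0,-0.2,3],-0.3],[1,[0,-0.2,4.5],-0.3],[1,[0,-0.2,5.2],-0.3],[1,[0,-0.2,5.9],-0.3],[1,[0,-0.2,6.6],-0.3],[1,[0,-0.2,7.3],-0.3],[1,[0,-0.2,8],-0.3],[1,[0,-0.2,8.7],-0.3],[1,[0,-0.2,9.4],-0.3]]'

```text
time_s: 3.45
tool_pos: [454.3, -150.2, 136.5]
ee_rot: [[-0.994, -0.108, -0.0], [-0.108, 0.994, 0.001], [0.0, 0.001, -1.0]]
force: [-0.3, 0.2, 1.4]
grip_width: 0.1
```

View pics/w1.png

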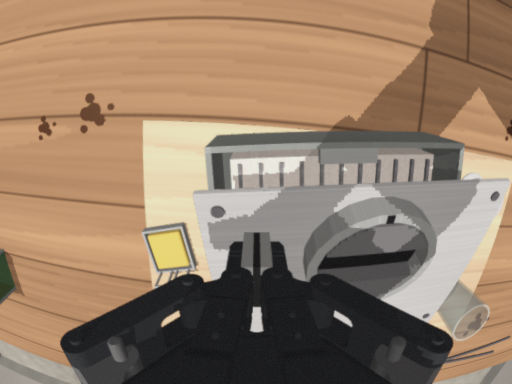

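>>> servo_tool --moves '[[1,[0,0,0.7],0],[1,[0,0,1.4],0],[1,[0,0,2.1],0],[1,[0,0,2.6],0],[1,[0,0,2.9],0],[1,[0,0,3.1],0],[1,[0,0,3.2],0],[1,[0,0,3.2],0]]'

```text
time_s: 4.25
tool_pos: [454.2, -150.2, 105.9]
ee_rot: [[-0.994, -0.108, -0.0], [-0.108, 0.994, 0.001], [0.0, 0.001, -1.0]]
force: [-6.7, 3.2, 17.7]
grip_width: 0.0
```

```bash
python3 - <<'E'
from h import *
s=sensors.read_state();print(s['time_s'],s['tool_pos'],s['force'])
E
```

```text
4.25 [ 454.24808812 -150.20661614  105.89144653] [-6.74512019  3.15559219 17.70322202]
```

>>> servo_tool --moves '[[1,[0,0,-1],0],[1,[0,0,-2.5],0],[1,[0,0,-4],0],[1,[0,0,-5.5],0],[1,[0,0,-5.5],0]]'

```text
time_s: 4.75
tool_pos: [455.2, -150.7, 162.8]
ee_rot: [[-0.994, -0.108, 0.003], [-0.108, 0.994, -0.001], [-0.003, -0.002, -1.0]]
force: [0.7, 0.3, -0.3]
grip_width: 0.2
```

```bash
python3 - <<'E'
from h import *
o={}
s=sensors.read_state();print(s['time_s'],s['tool_pos'],s['force'])
for n in ['wrist','scene','top']: o[n]=snap(n,n+'2.png')
pickle.dump((s,o),open('o2.pkl','wb'))
a=cv2.imread('pics/top2.png')[100:290,170:420]; cv2.imwrite('pics/t2z.png',cv2.resize(a,None,fx=3.1,fy=3.1,interpolation=cv2.INTER_CUBIC))
a=cv2.imread('pics/scene2.png')[125:285,110:340]; cv2.imwrite('pics/s2z.png',cv2.resize(a,None,fx=3.4,fy=3.4,interpolation=cv2.INTER_CUBIC))
E
```

```text
4.75 [ 455.19767811 -150.69306591  162.75246293] [ 0.6530931   0.32932395 -0.32285164]
```

View pics/t2z.png

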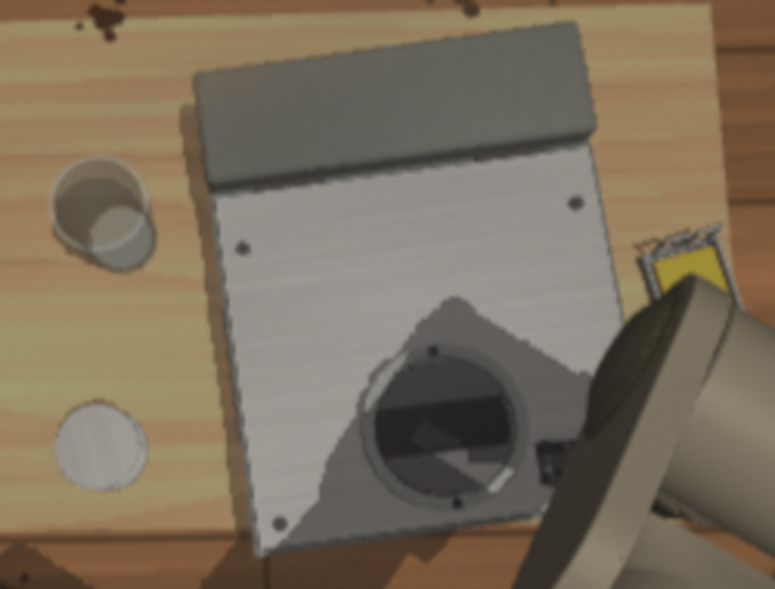

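View pics/s2z.png

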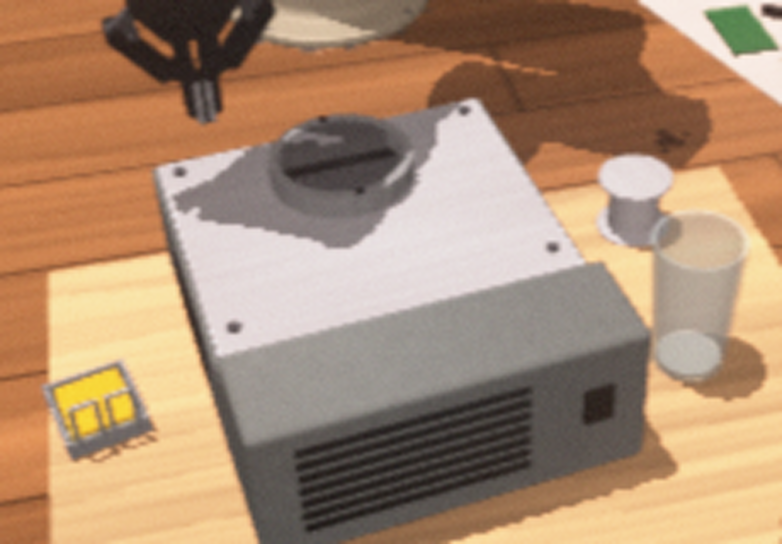

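View pics/wrist2.png

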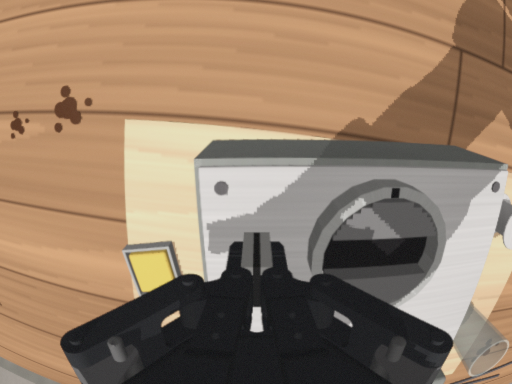

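```bash
cat >> h.py <<'E'
def wray(s,d,px):
    f=192/np.tan(np.radians(d['fov_y']/2)); v=np.array([px[0]-d['cx'],px[1]-d['cy']]); r=np.hypot(*v); t=r/f
    c=np.array([np.sin(t)*v[0]/r,-np.sin(t)*v[1]/r,-np.cos(t)]); M=d['mount']; R=s['ee_rot']
    return R@(M[:3,3])+s['tool_pos'], R@(M[:3,:3]@c)
def wproj(s,d,P):
    f=192/np.tan(np.radians(d['fov_y']/2)); M=d['mount'];R=s['ee_rot']
    c=M[:3,:3].T@(R.T@(np.array(P)-s['tool_pos'])-M[:3,3]); t=np.arctan2(np.hypot(c[0],c[1]),-c[2]); a=np.array([c[0],-c[1]])/np.hypot(c[0],c[1])
    return np.array([d['cx'],d['cy']])+f*t*a
def wz(s,d,px,z):
    o,r=wray(s,d,px); return o+r*(z-o[2])/r[2]
def tz(d,px,z): return np.r_[least_squares(lambda q:proj(d,[q[0],q[1],z])[0]-px,[500,0]).x,z]
E
python3 - <<'E'
from h import *
s,o=pickle.load(open('o2.pkl','rb'))
T=lambda u,v:((u+.5)/3.1-.5+170,(v+.5)/3.1-.5+100)
S=lambda u,v:((u+.5)/3.4-.5+110,(v+.5)/3.4-.5+125)
p=np.load('p.npy');p[3]=0
print('pred marks',cov(p,237,0,26),cov(p,133,0,26),'c',cov(p,185,0,26))
a,b=tz(o['top'],T(458,503),126),tz(o['top'],T(433,351),126);print('top',a,b,(a+b)/2)
a,b=tz(o['scene'],S(323,120),126),tz(o['scene'],S(360,190),126);print('scene',a,b,(a+b)/2)
print('wrist front mark',wz(s,o['wrist'],(395.5,192),126))
for px in[(221,188),(495,187)]: print('screw wrist',wz(s,o['wrist'],px,106))
print('screws top',tz(o['top'],T(279,524),106),tz(o['top'],T(242,248),106),tz(o['top'],T(575,203),106))
print('slotdir top', [np.degrees(np.arctan2(*(tz(o['top'],T(*x),z)-tz(o['top'],T(*y),z))[[1,0]])) for x,y,z in [((380,407),(502,396),110),((384,461),(508,443),126)]], 'yaw+90',np.degrees(p[2])+90)
im=o['wrist']['image'][170:340,290:460,::-1]; cv2.imwrite('pics/w2z.png',cv2.resize(im,None,fx=4,fy=4,interpolation=cv2.INTER_CUBIC))
E
```

```text
pred marks [427.54488218 -57.57526193 126.        ] [530.83951198 -45.48313828 126.        ] c [479.19219708 -51.5292001  126.        ]
top [428.11429424 -58.32693332 126.        ] [530.61748442 -45.86666905 126.        ] [479.36588933 -52.09680119 126.        ]
scene [428.94099654 -58.06199009 126.        ] [528.94381457 -45.04197405 126.        ] [478.94240555 -51.55198207 126.        ]
wrist front mark [426.0443882  -57.89365959 126.        ]
screw wrist [ 442.69027167 -177.20102355  106.        ]
screw wrist [415.05252129  61.71529    106.        ]
screws top [415.96405265  61.81217131 106.        ] [609.94146578  84.63252219 106.        ] [ 637.25120473 -153.2618547   106.        ]
slotdir top [np.float64(94.06477182179384), np.float64(97.17885403480734)] yaw+90 96.67690633035214
```

View pics/w2z.png

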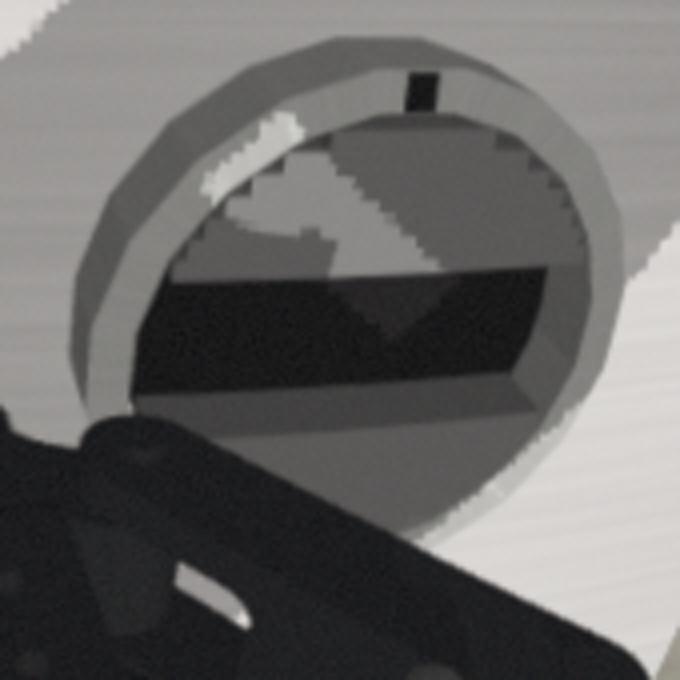

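```bash
python3 - <<'E'
from h import *
s,o=pickle.load(open('o2.pkl','rb'))
p=np.load('p.npy');p[3]=0
Z=lambda u,v:((u+.5)/4-.5+290,(v+.5)/4-.5+170)
g=lambda q,z:wz(s,o['wrist'],Z(*q),z)
for a,b,z in [((175,284),(547,267),126),((225,437),(537,411),126),((135,397),(512,373),110)]:
    A,B=g(a,z),g(b,z); d=B-A; print(A,B,np.degrees(np.arctan2(d[1],d[0])), 'dist of centre', (d[0]*(-52-A[1])-d[1]*(479.2-A[0]))/np.hypot(*d[:2]))
E
```

```text
[465.88145255 -95.73560917 126.        ] [457.80458073 -19.90993919 126.        ] 96.08016049629875 dist of centre -17.876091620603002
[497.4173451  -78.38967282 126.        ] [490.28094652  -9.33837024 126.        ] 95.90052592364371 dist of centre 15.40792493547994
[499.41207128 -92.62566381 110.        ] [490.54656578  -7.02747738 110.        ] 95.91310857297594 dist of centre 15.919268024925794
```

```bash
python3 - <<'E'
from h import *
a=np.radians(95.95);c=np.array([478.8,-52]);u=np.array([np.cos(a),np.sin(a)])
W=c-27*u; print(W); todo([*W,140],a+np.pi/2)
E
```

```text
[481.59883457 -78.85454384]
shift cm [-3.51  6.78  2.03] cur xyaw -173.78
spin units 0.03320056983701101
```

>>> servo_tool --moves '[[1,[-0.9,1.7,0],0],[1,[-1.8,3.4,0],0],[1,[-2.6,5.1,0],0],[1,[-3.5,6.8,0],0],[1,[-3.5,6.8,1],0],[1,[-3.5,6.8,2],0],[1,[-3.5,6.8,2],0]]'

```text
time_s: 5.6
tool_pos: [480.3, -78.9, 138.3]
ee_rot: [[-0.994, -0.108, -0.005], [-0.108, 0.994, 0.002], [0.004, 0.003, -1.0]]
force: [-0.0, -0.0, 0.2]
grip_width: 0.0
```

```bash
python3 - <<'E'
from h import *
a=np.radians(95.95);c=np.array([478.8,-52]);u=np.array([np.cos(a),np.sin(a)])
W=c-27*u; print(W); todo([*W,113],a+np.pi/2)
o={}
s=sensors.read_state();print(s['time_s'],s['tool_pos'],s['force'],s['joint_pos'])
for n in ['wrist','scene']: o[n]=snap(n,n+'3.png')
im=cv2.imread('pics/wrist3.png')[150:300,180:380]; cv2.imwrite('pics/w3z.png',cv2.resize(im,None,fx=3.5,fy=3.5,interpolation=cv2.INTER_CUBIC))
E
```

```text
[481.59883457 -78.85454384]
shift cm [-0.14 -0.02  2.52] cur xyaw -173.82
spin units 0.028462244668683356
5.6 [480.29303837 -78.90457463 138.25044652] [-0.02264528 -0.04800016  0.21063477] [-4.04380239e-01  3.30609098e-01  1.73440368e+00  5.77746710e-04
  1.08171441e+00 -2.08326422e+00]
```

View pics/w3z.png

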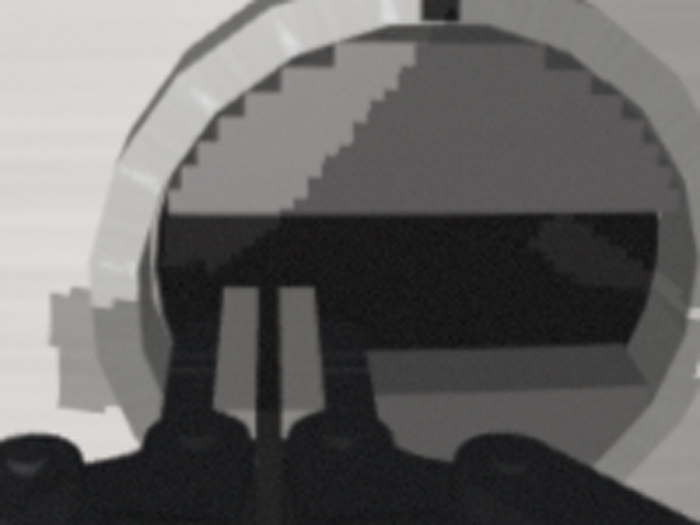

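View pics/scene3.png

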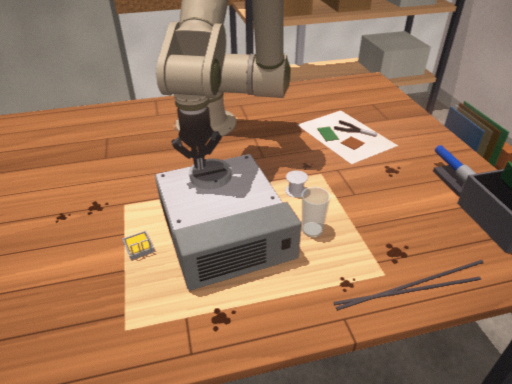

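>>> servo_tool --moves '[[1,[-0.1,0,0.5],0],[1,[-0.1,0,1],0],[1,[-0.1,0,1.4],0],[1,[-0.1,0,1.8],0],[1,[-0.1,0,2.1],0],[1,[-0.1,0,2.4],0],[1,[-0.1,0,2.4],0]]'

```text
time_s: 6.4
tool_pos: [481.9, -79.0, 115.5]
ee_rot: [[-0.994, -0.107, -0.003], [-0.107, 0.994, 0.002], [0.002, 0.002, -1.0]]
force: [-0.1, -0.5, -0.3]
grip_width: -0.3
```

```bash
cat > arc.py <<'E'
from h import *
s=sensors.read_state();print(s['time_s'],s['tool_pos'],s['force'])
snap('wrist','wrist4.png')
c=np.array([478.8,-52,0]);R=s['ee_rot']; r=(R.T@(s['tool_pos']-c))[:2]; print('rel',r)
for lead in (4,5,6):
  st=np.array([lead,-27.])
  for k in range(1,14):
    f=np.radians(8*k); q=np.array([st[0]*np.cos(f)-st[1]*np.sin(f), st[0]*np.sin(f)+st[1]*np.cos(f)])
    print(lead,k,((q-r)/10).round(2))
E
python3 arc.py
```

```text
6.4 [481.89026248 -78.99860539 115.45597128] [-0.09725132 -0.4973662  -0.27312747]
rel [  0.09361501 -26.94900799]
4 1 [0.76 0.08]
4 2 [1.12 0.21]
4 3 [1.45 0.39]
4 4 [1.76 0.62]
4 5 [2.03 0.88]
4 6 [2.26 1.19]
4 7 [2.45 1.52]
4 8 [2.59 1.87]
4 9 [2.68 2.24]
4 10 [2.72 2.62]
4 11 [2.7 3. ]
4 12 [2.63 3.37]
4 13 [2.51 3.74]
5 1 [0.86 0.09]
5 2 [1.22 0.24]
5 3 [1.55 0.43]
5 4 [1.85 0.67]
5 5 [2.11 0.95]
5 6 [2.33 1.26]
5 7 [2.51 1.6 ]
5 8 [2.64 1.96]
5 9 [2.71 2.34]
5 10 [2.74 2.72]
5 11 [2.71 3.1 ]
5 12 [2.62 3.47]
5 13 [2.49 3.83]
6 1 [0.96 0.1 ]
6 2 [1.31 0.26]
6 3 [1.64 0.47]
6 4 [1.93 0.72]
6 5 [2.19 1.01]
6 6 [2.4  1.33]
6 7 [2.56 1.68]
6 8 [2.68 2.05]
6 9 [2.74 2.43]
6 10 [2.75 2.82]
6 11 [2.71 3.2 ]
6 12 [2.61 3.57]
6 13 [2.47 3.93]
```

>>> servo_tool --moves '[[1,[0.25,0,0.2],0],[1,[0.5,0,0.2],0],[1,[0.86,0.09,0.2],1],[1,[1.04,0.16,0.2],1.5],[1,[1.22,0.24,0.2],2],[1,[1.39,0.33,0.2],2.5],[1,[1.55,0.43,0.2],3],[1,[1.85,0.67,0.2],4],[1,[2.11,0.95,0.2],5],[1,[2.33,1.26,0.2],6],[1,[2.33,1.26,0.2],6]]'

```text
time_s: 7.55
tool_pos: [457.6, -69.3, 114.1]
ee_rot: [[-0.744, 0.668, -0.001], [0.668, 0.744, 0.001], [0.001, -0.0, -1.0]]
force: [0.8, -1.3, -0.0]
grip_width: -0.0
```

```bash
python3 - <<'E'
from h import *
s=sensors.read_state();print(s['time_s'],s['tool_pos'],s['force'],s['torque'],s['joint_pos'])
c=np.array([478.8,-52,0]);R=s['ee_rot']; r=(R.T@(s['tool_pos']-c))[:2]; print('rel',r)
print('tool y',np.degrees(np.arctan2(R[1,1],R[0,1])))
print('force tool',R.T@s['force'])
snap('wrist','wrist5.png')
im=cv2.imread('pics/wrist5.png')[150:300,180:380]; cv2.imwrite('pics/w5z.png',cv2.resize(im,None,fx=3.5,fy=3.5,interpolation=cv2.INTER_CUBIC))
E
```

```text
7.55 [457.57948172 -69.25828698 114.12184286] [ 0.80163491 -1.33354352 -0.03540896] [-0.15919333 -0.11757633 -0.02221989] [-4.04415915e-01  3.15219282e-01  1.83137842e+00  3.63212418e-04
  9.96249429e-01 -1.24405439e+00]
rel [  4.41408794 -27.03058442]
tool y 48.096424770263674
force tool [-1.48732279 -0.4571171   0.03354859]
```

View pics/w5z.png

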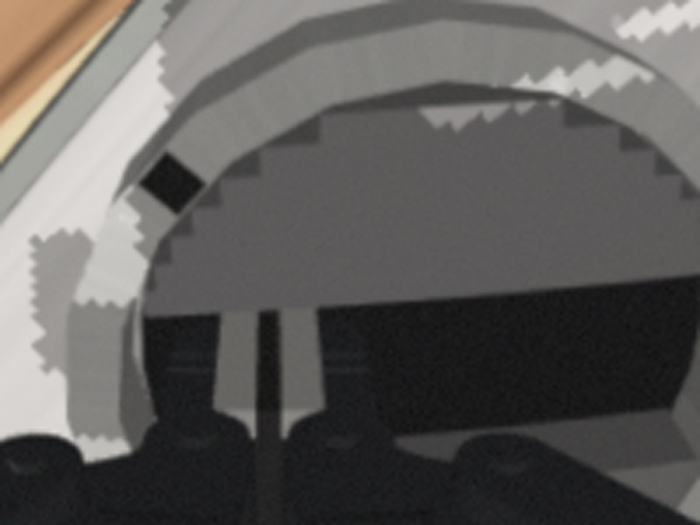

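```bash
cat > arc2.py <<'E'
from h import *
s=sensors.read_state()
c=np.array([478.8,-52,0]);R=s['ee_rot']; r=(R.T@(s['tool_pos']-c))[:2]
for k,l in [(.5,5),(1,6),(2,6),(3,6),(4,6),(5,6),(5.2,6),(5.2,7),(5.2,8),(5.2,9),(5.2,10)]:
    f=np.radians(8*k); q=np.array([l*np.cos(f)+27*np.sin(f), l*np.sin(f)-27*np.cos(f)])
    print(k,l,((q-r)/10).round(2))
E
python3 arc2.py
```

```text
0.5 5 [0.23 0.03]
1 6 [0.51 0.1 ]
2 6 [0.86 0.26]
3 6 [1.18 0.47]
4 6 [1.48 0.72]
5 6 [1.73 1.01]
5.2 6 [1.78 1.07]
5.2 7 [1.85 1.14]
5.2 8 [1.93 1.2 ]
5.2 9 [2.   1.27]
5.2 10 [2.08 1.34]
```

>>> servo_tool --moves '[[1,[0.23,0.03,0],0.5],[1,[0.51,0.1,0],1],[1,[0.68,0.18,0],1.5],[1,[0.86,0.26,0],2],[1,[1.02,0.36,0],2.5],[1,[1.18,0.47,0],3],[1,[1.33,0.6,0],3.5],[1,[1.48,0.72,0],4],[1,[1.6,0.86,0],4.5],[1,[1.73,1.01,0],5],[1,[1.78,1.07,0],5.2],[1,[1.78,1.07,0],5.2]]'

```text
time_s: 8.8
tool_pos: [452.0, -50.0, 114.2]
ee_rot: [[-0.121, 0.993, 0.0], [0.993, 0.121, -0.0], [-0.0, 0.0, -1.0]]
force: [3.9, -4.1, -1.7]
grip_width: -0.0
```

```bash
cat > chk.py <<'E'
from h import *
import sys
n=sys.argv[1]
s=sensors.read_state();print(s['time_s'],s['tool_pos'],s['force'],s['torque'],s['joint_pos'])
c=np.array([478.8,-52,0]);R=s['ee_rot']; r=(R.T@(s['tool_pos']-c))[:2]; print('rel',r)
print('tool y',np.degrees(np.arctan2(R[1,1],R[0,1])))
print('force tool',R.T@s['force'])
d=snap('wrist',f'wrist{n}.png'); pickle.dump((s,d),open(f'w{n}.pkl','wb'))
im=cv2.imread(f'pics/wrist{n}.png')[130:300,140:380]; cv2.imwrite(f'pics/w{n}z.png',cv2.resize(im,None,fx=3.3,fy=3.3,interpolation=cv2.INTER_CUBIC))
E
python3 chk.py 6
```

```text
8.8 [451.98724603 -49.96585792 114.21014123] [ 3.94923437 -4.08418062 -1.73648622] [-0.66705663 -0.61197389  0.00687172] [-3.68728801e-01  2.98623301e-01  1.85475880e+00  1.07009969e-05
  9.88140234e-01 -4.89572036e-01]
rel [  5.24853652 -26.3644669 ]
tool y 6.923470060926926
force tool [-4.53040974  3.42800028  1.73682742]
```

View pics/w6z.png

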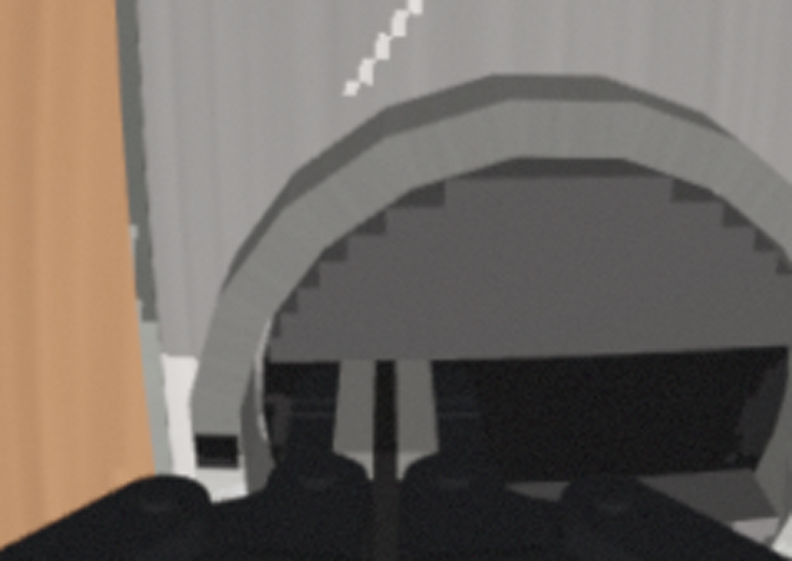

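>>> servo_tool --moves '[[1,[0.1,0,0],0],[1,[0.2,0.01,0],0],[1,[0.3,0.02,0],0],[1,[0.3,0.02,0],0]]'

```text
time_s: 9.25
tool_pos: [452.4, -49.0, 114.4]
ee_rot: [[-0.126, 0.992, 0.002], [0.992, 0.126, -0.004], [-0.004, 0.001, -1.0]]
force: [1.7, -14.3, -4.7]
grip_width: 0.2
```

```bash
python3 chk.py 7
```

```text
9.25 [452.43289892 -49.04421032 114.36425956] [  1.74956857 -14.28601108  -4.71066479] [-2.40266546 -0.22644608 -0.0345257 ] [-0.36445261  0.29810912  1.85499844 -0.00403499  0.98556729 -0.48825026]
rel [  5.74957193 -25.67293482]
tool y 7.220631594218966
force tool [-14.37202548  -0.06459837   4.77306778]
```

View pics/w7z.png

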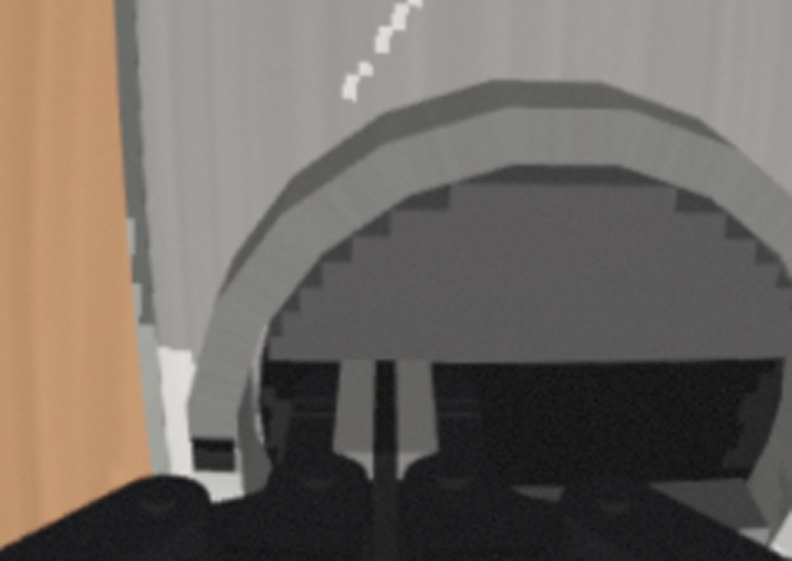

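>>> servo_tool --moves '[[1,[0.15,0,0],0],[1,[0.3,0,0],0],[1,[0.3,0,0],0]]'

```text
time_s: 9.6
tool_pos: [452.6, -48.9, 114.4]
ee_rot: [[-0.13, 0.991, 0.003], [0.991, 0.13, -0.01], [-0.01, 0.001, -1.0]]
force: [-0.4, -20.3, -7.0]
grip_width: 0.0
```

```bash
python3 chk.py 8; python3 - <<'E'
import numpy as np
E
```

```text
9.6 [452.55775842 -48.90584289 114.43344474] [ -0.41204705 -20.28259015  -6.95108895] [-3.29509244 -0.0604386  -0.00706354] [-0.36117566  0.29739581  1.85581964 -0.01002139  0.98246164 -0.48647696]
rel [  5.3290854  -25.46589495]
tool y 7.4968597790547005
force tool [-19.98388747  -3.0638381    7.15038609]
```

>>> servo_tool --moves '[[1,[-0.2,0,0],0],[1,[-0.4,0,0],0],[1,[-0.4,0,-0.4],0],[1,[-0.4,0,-1.2],0],[1,[-0.4,0,-2.5],0],[1,[-0.4,0,-4.5],0],[1,[-0.4,0,-7],0],[1,[-0.4,0,-10],0],[1,[-0.4,0,-12],0],[1,[-0.4,0,-12],0]]'

```text
time_s: 10.65
tool_pos: [453.7, -51.7, 237.4]
ee_rot: [[-0.131, 0.991, 0.008], [0.991, 0.131, -0.011], [-0.012, 0.006, -1.0]]
force: [0.0, -0.6, 0.1]
grip_width: 0.4
```

```bash
python3 chk.py 9; python3 -c "
from h import *
snap('scene','scene9.png');snap('top','top9.png')
"
```

```text
10.65 [453.68082008 -51.69127739 237.43192051] [ 0.02048052 -0.62277894  0.13825364] [ 0.02785491 -0.01142714 -0.01267054] [-0.36642505  0.15105522  1.68674305 -0.00820841  1.29239962 -0.49600595]
rel [  0.66586884 -23.37728253]
tool y 7.553325939741758
force tool [-0.62173627 -0.06069613 -0.13094701]
```

View pics/wrist9.png

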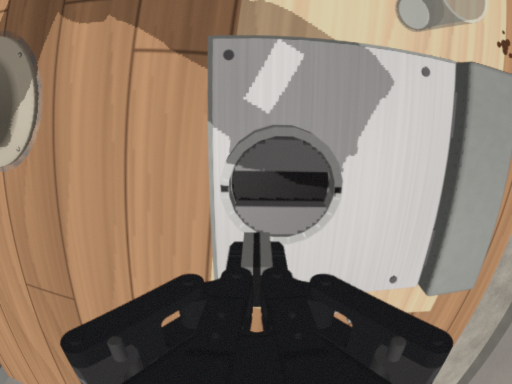

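View pics/scene9.png

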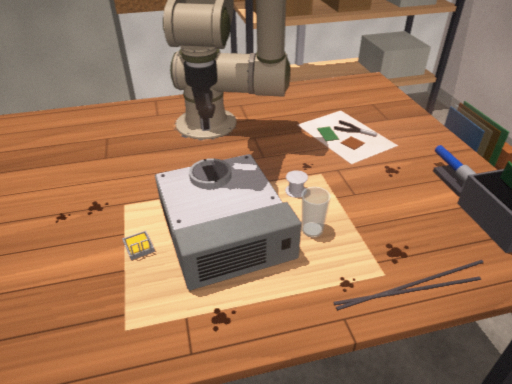

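```bash
python3 -c "
import cv2
im=cv2.imread('pics/wrist9.png')[115:245,205:355]; cv2.imwrite('pics/w9z.png',cv2.resize(im,None,fx=4.5,fy=4.5,interpolation=cv2.INTER_CUBIC))"
```

```text
(no output)
```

View pics/w9z.png

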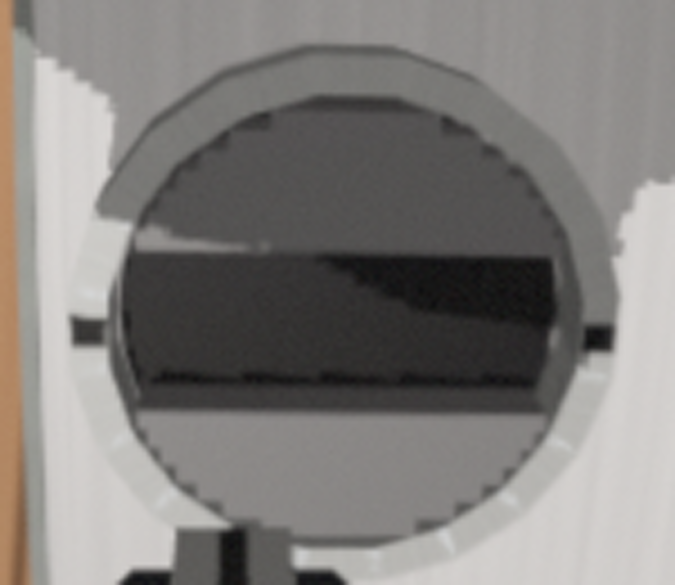

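```bash
python3 - <<'E'
from h import *
a=cv2.imread('pics/scene0.png').astype(int);b=cv2.imread('pics/scene9.png').astype(int)
for n,(x0,x1,y0,y1) in dict(jar=(300,332,183,240),spool=(284,310,168,200),tray=(120,160,228,262)).items(): print(n,abs(a-b)[y0:y1,x0:x1].mean())
print(sensors.read_state()['joint_velocities'])
print(finish_job())
E
```

```text
jar 6.800438596491228
spool 5.513221153846154
tray 6.30343137254902
[-0.00328281  0.00924096  0.00698626 -0.00178592 -0.00020307  0.00037149]
the job is handed in; nothing more can be done
None
```

The cover is pushed fully shut and the fastener is turned clockwise to its stop, so the cover is locked. I then handed the job in; no verdict came back.

- **Closing:** I pushed the cover down with the shut fingertips near its front right edge. It bottomed out with the tip at 105.9 mm (106 is shut), at about 18 N. Pictures taken after lifting away showed it level on the housing.
- **Turning:** I set the fingertip in the slot and swept it in an arc until it met the hard stop. There the force rose to about 20 N with almost no further movement.
- **Last checks:** In the final wrist picture the slot lies in line with both index marks, to within about 0.4°. The arm was about 110 mm above the cover with no contact force, and the clock stood at about 11 s.
- **Jar, spool and tray:** They look to be in the same place in the first and last scene pictures. The average pixel difference around them is 5 to 7 grey levels out of 255. I put that down to image noise and did not measure their positions again.

No check failed. The slot-centre estimates from the different cameras differed by 1 to 2 mm, which was less than the room the fingertip had in the slot.

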